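# Book the counted jar

## Robot

A 7-joint arm with a two-finger parallel gripper is mounted at the origin on a cart in front of the work surface, level with it; the furniture and walls round the work are solid. World frame = base frame: x ahead of the robot, y to its left, z up, the work surface at z = 0. Lengths are in m, angles in rad, forces in N, time in s.
With the tool pointing down it reaches from about 0.425 to 0.925 m from the base axis. Payload 6.8 kg.
Tool frame: the origin (TCP) lies midway between the tips of the shut fingers; the grasp point (between the pads) lies 19 mm behind it; z points along the fingers, x is the direction in which the jaws open and shut, and the axes are right-handed (so a half turn about z gives the same grasp; the last joint's range is limited). The gripper opens to 85 mm and grips with 20 to 120 N. Pads are 22 mm wide; open, the fingers measure 114 mm over their backs; the gripper's body (76 mm by 85 mm) begins 54 mm behind the grasp point. The pads swing forward as they close: fully open they stand 13 mm farther back than shut.
Start: joints at [0.611, 0.477, 0.022, 1.555, -0.011, 1.109, -0.083], TCP at [0.508, -0.445, 0.231] pointing down, gripper open.
Joint ranges: [-2.96, 2.96], [-0.34, 2.1], [-1.41, 1.46], [0.24, 2.44], [-1.37, 4.51], [0.17, 1.92], [-2.96, 2.96]. Speed limits (rad/s): [2.39, 2.39, 3.14, 3.14, 3.14, 3.14, 3.14].

## Interface

Orientations are given as a unit quaternion [w, x, y, z].
In Python, from station import * gives the robot as it stands.
- The arm moves only by the shell command python3 -m handwheel 'ROWS' [FORCE]. ROWS is JSON, a list of rows, each an object of numbers: "grip": the finger opening in cm, from 0 to 8.54; "tx", "ty", "tz": the shift along the tool's x, y, z in cm; "yaw": the turn about the tool's z in degrees. In form: [{"grip": .., "tx": .., "ty": .., "tz": .., "yaw": ..}, ...]. A call has 1 to 5 rows; each row shifts and turns the commanded pose from where the row before left it, along the tool's axes as they then stand; what a row does not reach is not made up. A row lasts 1/10 s, in which the tool goes at most 50 mm and 8.59 degrees, less where a joint would pass 70% of its speed; a pose out of reach is approached as far as the arm can. A call is refused whole if a number of a shift passes 5 or a number of a turn 8.59, either way. A call with a gripper value outside its range is refused whole. The fingers move at their own pace and stop on an object; FORCE is the grip in N (left out, the last holds). Time passes only in rows, so rows that do not move let the fingers close. It gives the time, the measured TCP pose, the force and the opening at its end, in the units of the state.
- get_obs(): the state, without advancing time (a new reading comes with each control period).
- read_camera(name): name is "scene" or "top" or "wrist"; returns a dict with "image" (400x640x3 uint8, blue, green, red), "intrinsics" (3x3 intrinsics, pixels), "position" and "attitude" of the camera in the world; the wrist camera has in their place "hand_eye" (4x4, takes a point from camera to tool coordinates, whose origin is the TCP and whose axes are the tool frame's). Camera axes: x right, y down, z forward; pixel columns grow to the right and rows downward; lengths in m; the calibration is good to about 2 mm. A picture is of the moment at which its call begins: read the wrist's pose just before it. There is no depth.
- hand_in(): hands the job in, once; it reports no verdict.
The state is a dict: "t": time; "q": joint angles; "joint_vel": joint speeds; "joint_torque": joint torques, N m; "eef_pos": TCP position; "tool_rot": TCP orientation; "contact_force": force on the tool from outside, world axes, zero at the start; "torque": the same for the moment, N m; "gripper_width": opening from 0.0 (shut) to 1.0 (fully open).
Only numpy, scipy, OpenCV 4.12 (cv2) and the standard library are available. Lean on these libraries where they do the work, as an engineer would, in place of code of your own. Each camera call takes 0.05 s, during which the arm holds its last target. There are 200 camera calls.

## Task

The jar of screws has been counted: with a fingertip, lightly push down the key in front of the tray that holds the screw-cap jar until it is fully in (it stays in), then lightly press the wide bar key of the grey booking box fully down and let it come back up. Leave the keys of the other two trays and the small round key alone, do not move or pick up the things in the trays or the glue bottle, and finish clear of everything.

Things in the scene. Friction and masses are not known exactly. Their poses are not given: they have to be found in the camera images.
- tray_jar: fixed aluminium counting tray that holds the jar; 158 mm deep (x) by 125 mm wide (y), 4 mm floor, walls 20 mm high; its push key sits on a grey block 24 mm high at the -x end (the robot's side). Origin: centre of the underside; x points away from the robot at yaw 0, z up
- key_jar (a joint): travel of the push key of the tray that holds the jar: 0 = up, 0.008 m = fully down. It moves straight down against about 2.5 N and stays wherever it is left
- key_jar_top (a point): centre of the top face of that key (30 mm in x by 50 mm in y, 12 mm proud of its block, 36 mm above the bench when up, 28 mm when fully down)
- tray_bottle: fixed aluminium counting tray that holds the dropper bottle; 158 mm deep (x) by 125 mm wide (y), 4 mm floor, walls 20 mm high; its push key sits on a grey block 24 mm high at the -x end (the robot's side). Origin: centre of the underside; x points away from the robot at yaw 0, z up
- key_bottle (a joint): travel of the push key of the tray that holds the dropper bottle: 0 = up, 0.008 m = fully down. It moves straight down against about 2.5 N and stays wherever it is left
- key_bottle_top (a point): centre of the top face of that key (30 mm in x by 50 mm in y, 12 mm proud of its block, 36 mm above the bench when up, 28 mm when fully down)
- tray_block: fixed aluminium counting tray that holds the sanding block; 158 mm deep (x) by 125 mm wide (y), 4 mm floor, walls 20 mm high; its push key sits on a grey block 24 mm high at the -x end (the robot's side). Origin: centre of the underside; x points away from the robot at yaw 0, z up
- key_block (a joint): travel of the push key of the tray that holds the sanding block: 0 = up, 0.008 m = fully down. It moves straight down against about 2.5 N and stays wherever it is left
- key_block_top (a point): centre of the top face of that key (30 mm in x by 50 mm in y, 12 mm proud of its block, 36 mm above the bench when up, 28 mm when fully down)
- terminal: fixed grey booking box, 130 mm (x) by 90 mm (y) by 34 mm high, with a wide bar key near its -x end, a small round key behind that and a dark window near the +x end. Origin: centre of the underside; x points away from the robot at yaw 0
- book_bar (a joint): travel of the bar key of the booking box: 0 = up, 0.008 m = fully down; a spring (about 2 N at first, 5 N fully down) brings it back up when let go
- book_bar_top (a point): centre of the top face of the bar key (30 mm in x by 60 mm in y; 46 mm above the bench when up, 38 mm when fully down)
- round_key (a joint): travel of the small round cancel key of the booking box: 0 = up, 0.008 m = fully down, springs back; to be left alone
- round_key_top (a point): centre of the top face of the round key (22 mm across, 44 mm above the bench when up), 57 mm behind the bar key's centre
- screw_jar: jar with a broad screw cap, 50 mm across and 66 mm tall, standing loose in its tray some 80 mm behind the centre of its key. Origin: centre of the underside, 4 mm above the bench
- dropper_bottle: slim bottle with a dropper top, 34 mm across and 102 mm tall, standing loose in its tray. Origin: centre of the underside, 4 mm above the bench
- sanding_block: sanding block, 58x91x34 mm, lying loose in its tray. Origin: centre of the underside
- glue_bottle: glue bottle standing loose behind the booking box, 47 mm across and 146 mm tall. Origin: centre of the underside
Things that resemble listed ones, but are neither listed nor needed, are in the scene too. What is shaped like the terminal but turquoise is not meant.

How it is judged:
On the way, in this order (a step that is already met when the one before it is completed fails the run):
1. the key of the jar's tray is pushed in with the fingers (value of joint key_jar above 0.005 m and contact force between the fingers and key_jar above 0.3 N).
2. the bar key is pressed down with the fingers (value of joint book_bar above 0.005 m and contact force between the fingers and book_bar above 0.3 N).
3. the bar key is up again (value of joint book_bar below 0.002 m), for 0.2 s.
At the end, for the whole second after the job is handed in: The jar tray's key is in by over 5 of its 8 mm; the bar key was pressed over 5 mm and is up again (within 2 mm); the other tray keys and the round key are up (within 2 mm); jar, sanding block and both bottles are at rest, within 15 mm of where they were, tilted under 0.15 rad (value of joint key_jar above 0.005 m and value of joint each of book_bar, key_bottle, key_block, round_key below 0.002 m and distance of each of screw_jar, dropper_bottle, sanding_block, glue_bottle from where it was at the start of the episode below 0.015 m and angle between each of screw_jar, dropper_bottle, sanding_block, glue_bottle's own z axis and vertical below 0.15 rad and linear speed of each of screw_jar, dropper_bottle, sanding_block, glue_bottle below 0.02 m/s); the robot touches nothing.
It fails at once if the bar key is pressed before the jar's key is in (value of joint book_bar above 0.003 m and value of joint key_jar below 0.004 m).
It fails at once if a key that should be left alone is pressed by more than 3 mm (value of joint any of key_bottle, key_block, round_key above 0.003 m).
It fails at once if a thing in a tray or the glue bottle is shifted or lifted more than 20 mm, or tipped (distance of any of screw_jar, dropper_bottle, sanding_block, glue_bottle from where it was at the start of the episode above 0.02 m or angle between any of screw_jar, dropper_bottle, sanding_block, glue_bottle's own z axis and vertical above 0.3 rad).
It fails at once if a tray or the booking box is struck or pressed with more than 30 N (contact force between any of the arm, the fingers and tray_jar above 30 N or contact force between any of the arm, the fingers and tray_bottle above 30 N or contact force between any of the arm, the fingers and tray_block above 30 N or contact force between any of the arm, the fingers and terminal above 30 N).
It also fails if it takes over 40 s, if anything falls off the work surface, if the arm or the gripper's body presses on something with over 40 N, if the wrist force passes 120 N, or if a joint passes its speed limit or range.

## Working session

There is one attempt and no reset: what is moved stays moved. The work goes in short steps, Python scripts to look and compute and a shell command to move; the robot and the scene stay as the last step left them, time stands still between calls to the robot, and variables do not carry over. Pictures are saved under pics/ and viewed, about 8 in all and at most 12, crops included, and the job is handed in when it is done.

```bash
mkdir -p pics
python3 - <<'E'
from station import *
import cv2
o=get_obs();print(o['t'],o['eef_pos'],o['tool_rot'],o['gripper_width'])
for n in("top","scene"):
    c=read_camera(n);cv2.imwrite(f"pics/{n}0.png",c["image"]);print(n,c["intrinsics"],c["position"],c["attitude"])
E
```

```text
0.0 [ 0.50742654 -0.444212    0.23028514] [-2.44689049e-04  9.36069368e-01 -3.51814225e-01 -9.10660939e-04] 0.9985795484882279
top [[492.77647782   0.         323.92801797]
 [  0.         492.77647782 195.84537836]
 [  0.           0.           1.        ]] [ 0.39121735 -0.03956194  1.38993074] [ 0.02147181 -0.70452421  0.70900957 -0.02213659]
scene [[436.01838441   0.         315.78655902]
 [  0.         436.01838441 199.90551951]
 [  0.           0.           1.        ]] [0.16253137 0.58413228 0.80743152] [ 0.08161869 -0.21361536  0.90323504 -0.36314368]
```

View pics/top0.png

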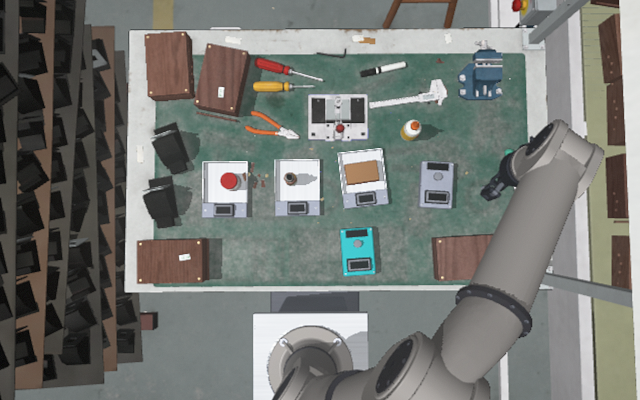

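View pics/scene0.png

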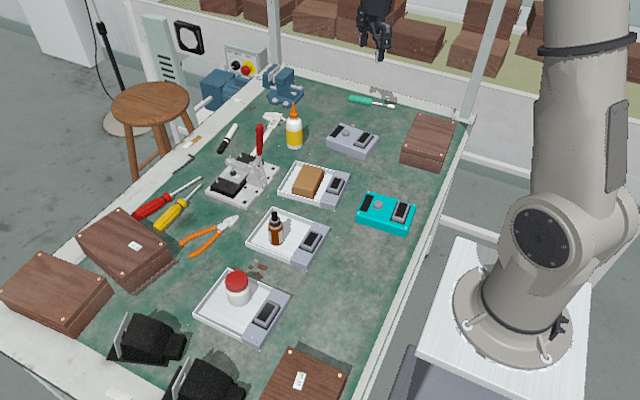

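The top view shows the red-capped jar in the left tray, with its key near (224,210). The grey terminal's bar key is near (437,197). The turquoise box at (357,250) is the decoy. Next I'll measure the keys in both views.

```bash
cat > h.py <<'E'
import numpy as np,cv2
from scipy.spatial.transform import Rotation as R
from station import *
def rot(q): return R.from_quat(np.roll(q,-1)).as_matrix()
def cast(c,uv,z):
    r=rot(c["attitude"])@np.linalg.inv(c["intrinsics"])@[*uv,1.]; p=np.array(c["position"])
    return p+r*(z-p[2])/r[2]
def dark(img,box,thr=75):
    u0,v0,u1,v1=box; m=(img[v0:v1,u0:u1].max(2)<thr).astype(np.uint8)
    n,l,s,ce=cv2.connectedComponentsWithStats(m)
    return [(s[i],ce[i]+[u0,v0],cv2.minAreaRect(np.argwhere(l==i)[:,::-1].astype(np.float32))) for i in range(1,n) if s[i,4]>25]
E
python3 - <<'E'
from h import *
ct=read_camera("top");cs=read_camera("scene")
for c,boxes in((ct,[("jar",(205,203,247,218),.036),("bot",(277,200,320,216),.036),("bar",(420,188,456,208),.046)]),(cs,[("jar",(248,296,284,332),.036),("bar",(352,130,376,150),.046)])):
    for n,b,z in boxes:
        for s,ce,r in dark(c["image"],b): print(n,s[4],ce.round(1),np.round(r[1],1),round(r[2]),cast(c,ce,z).round(4))
a=cv2.resize(ct["image"][155:225,195:255],None,fx=6,fy=6,interpolation=0)
b=cv2.resize(ct["image"][155:225,405:465],None,fx=6,fy=6,interpolation=0)
cv2.imwrite("pics/crop.png",np.hstack([a,b]))
E
```

```text
jar 78 [223.  209.5] [ 5. 12.] 90 [0.439  0.2364 0.036 ]
bot 78 [297.  207.5] [ 5. 12.] 90 [0.4432 0.0331 0.036 ]
bar 107 [437.1 196.5] [16.4  6.1] 4 [ 0.4704 -0.3502  0.046 ]
jar 148 [265.4 312.3] [ 8.6 18.9] 34 [0.4379 0.2391 0.036 ]
jar 47 [267.6 320.4] [13.9 30.9] 63 [0.425  0.2521 0.036 ]
bar 59 [363.3 137.2] [ 5.4 11.4] 37 [ 0.4705 -0.348   0.046 ]
```

View pics/crop.png

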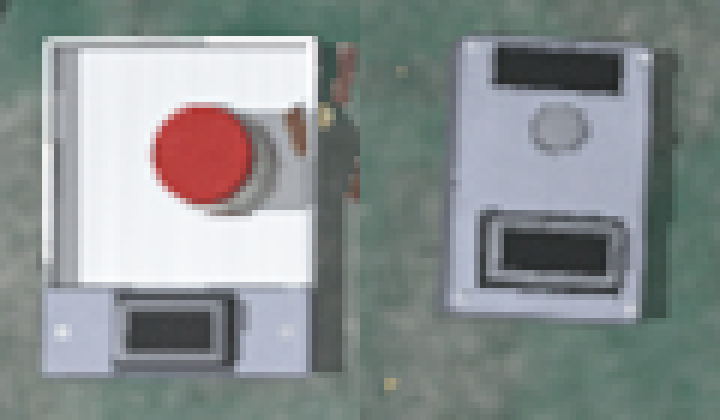

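Both views agree within 3 mm. The jar key is at about (0.4385, 0.2375) and the bar at about (0.4705, -0.349). The crop confirms the dark insets are the key centres, with the round key well behind the bar. I'll shut the fingers and turn so that tool x points along world -y.

```bash
python3 -m handwheel '[{"grip":0,"yaw":8.2},{"grip":0,"yaw":8.2},{"grip":0,"yaw":8.2},{"grip":0,"yaw":8.2},{"grip":0,"yaw":8.2}]' 30; python3 -m handwheel '[{"grip":0,"yaw":7.8},{"grip":0},{"grip":0},{"grip":0}]'
cat > g.py <<'E'
from h import *
import sys
t=np.array([float(a) for a in sys.argv[1:4]]);o=get_obs();M=rot(o["tool_rot"])
print(o["t"],o["eef_pos"].round(4),"tool x",M[:,0].round(3),"z",M[:,2].round(3),"go cm",(M.T@(t-o["eef_pos"])*100).round(2),"F",o["contact_force"].round(2),o["gripper_width"].round(3))
E
python3 g.py .4385 .2375 .15
```

```text
invalid input
invalid input
Traceback (most recent call last):
  File "g.py", line 4, in <module>
    print(o["t"],o["eef_pos"].round(4),"tool x",M[:,0].round(3),"z",M[:,2].round(3),"go cm",(M.T@(t-o["eef_pos"])*100).round(2),"F",o["contact_force"].round(2),o["gripper_width"].round(3))
                                                                                                                                                                ^^^^^^^^^^^^^^^^^^^^^^^^
AttributeError: 'float' object has no attribute 'round'
```

```bash
sed -i 's/o\["gripper_width"\].round(3)/o["gripper_width"]/' g.py
python3 -m handwheel '[{"grip":0,"tx":0,"ty":0,"tz":0,"yaw":8.2},{"grip":0,"tx":0,"ty":0,"tz":0,"yaw":8.2},{"grip":0,"tx":0,"ty":0,"tz":0,"yaw":8.2},{"grip":0,"tx":0,"ty":0,"tz":0,"yaw":8.2},{"grip":0,"tx":0,"ty":0,"tz":0,"yaw":8.2}]' 30; python3 g.py .4385 .2375 .15
```

```text
t: 0.7
eef_pos: [0.5078, -0.4444, 0.231]
tool_rot: [-0.0, 0.752, -0.66, -0.0]
contact_force: [0.8, 0.4, 0.0]
gripper_width: 0.145
0.7 [ 0.5078 -0.4444  0.231 ] tool x [ 0.13  -0.992 -0.   ] z [-0.  0. -1.] go cm [-68.51  -1.99   8.13] F [0.8  0.42 0.04] 0.14460968978709798
```

```bash
python3 -m handwheel '[{"grip":0,"tx":0,"ty":0,"tz":0,"yaw":7.6},{"grip":0,"tx":-4.8,"ty":0.5,"tz":0,"yaw":0},{"grip":0,"tx":-4.8,"ty":0.5,"tz":0,"yaw":0},{"grip":0,"tx":-4.8,"ty":0.5,"tz":0,"yaw":0},{"grip":0,"tx":-4.8,"ty":0.5,"tz":0,"yaw":0}]'; python3 -m handwheel '[{"grip":0,"tx":-4.8,"ty":0.5,"tz":0,"yaw":0},{"grip":0,"tx":-4.8,"ty":0.5,"tz":0,"yaw":0},{"grip":0,"tx":-4.8,"ty":0.5,"tz":0,"yaw":0},{"grip":0,"tx":-4.8,"ty":0.5,"tz":0,"yaw":0},{"grip":0,"tx":-4.8,"ty":0.5,"tz":0,"yaw":0}]'; python3 g.py .4385 .2375 .15
```

```text
t: 1.2
eef_pos: [0.4867, -0.2508, 0.2312]
tool_rot: [0.0, 0.708, -0.706, -0.0]
contact_force: [1.6, 1.1, -0.2]
gripper_width: 0.004
t: 1.7
eef_pos: [0.4608, -0.0109, 0.2315]
tool_rot: [-0.0, 0.708, -0.706, 0.0]
contact_force: [0.7, 0.8, 0.6]
gripper_width: 0.0
1.7 [ 0.4608 -0.0109  0.2315] tool x [ 0.003 -1.     0.   ] z [ 0.001 -0.    -1.   ] go cm [-24.85   2.15   8.15] F [0.72 0.83 0.57] 7.968984281814381e-05
```

```bash
python3 -m handwheel '[{"grip":0,"tx":-5,"ty":0.4,"tz":0,"yaw":0},{"grip":0,"tx":-5,"ty":0.4,"tz":0,"yaw":0},{"grip":0,"tx":-5,"ty":0.4,"tz":0,"yaw":0},{"grip":0,"tx":-5,"ty":0.4,"tz":0,"yaw":0},{"grip":0,"tx":-4.8,"ty":0.5,"tz":0,"yaw":0}]'; python3 -m handwheel '[{"grip":0,"tx":0,"ty":0,"tz":4,"yaw":0},{"grip":0,"tx":0,"ty":0,"tz":4,"yaw":0},{"grip":0,"tx":0,"ty":0,"tz":4,"yaw":0},{"grip":0,"tx":0,"ty":0,"tz":0,"yaw":0},{"grip":0,"tx":0,"ty":0,"tz":0,"yaw":0}]'; python3 g.py .4385 .2375 .036
python3 - <<'E'
from h import *
o=get_obs();c=read_camera("wrist");cv2.imwrite("pics/w1.png",c["image"])
print(c["hand_eye"],c["intrinsics"])
np.savez("w1.npz",p=o["eef_pos"],q=o["tool_rot"],H=c["hand_eye"],K=c["intrinsics"])
E
```

```text
t: 2.2
eef_pos: [0.4391, 0.2366, 0.2315]
tool_rot: [-0.0, 0.708, -0.706, 0.0]
contact_force: [1.4, -0.2, -0.0]
gripper_width: -0.001
t: 2.7
eef_pos: [0.4395, 0.2345, 0.1116]
tool_rot: [0.001, 0.708, -0.706, -0.0]
contact_force: [0.9, -0.2, 0.3]
gripper_width: -0.002
2.7 [0.4395 0.2345 0.1116] tool x [ 0.004 -1.     0.001] z [-0.001 -0.001 -1.   ] go cm [-0.31  0.09  7.56] F [ 0.89 -0.22  0.33] -0.002048670788470436
[[ 9.99999953e-01 -1.15361507e-04 -2.85675285e-04  7.17561011e-04]
 [ 1.97284915e-04  9.51979136e-01  3.06162843e-01 -7.87274762e-02]
 [ 2.36637504e-04 -3.06162884e-01  9.51979113e-01 -1.41405189e-01]
 [ 0.00000000e+00  0.00000000e+00  0.00000000e+00  1.00000000e+00]] [[313.8165444    0.         321.8673855 ]
 [  0.         313.8165444  199.06383561]
 [  0.           0.           1.        ]]
```

View pics/w1.png

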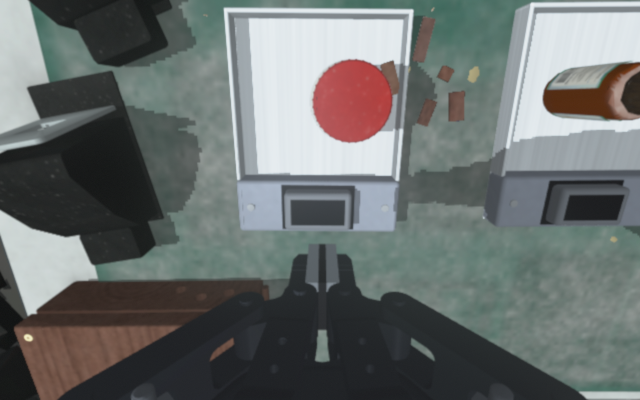

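The wrist view shows the jar key's dark inset at about (317,211), directly ahead of the fingertips. The wooden crate's far edge is at about v=283, u 75–268. I'll compute both positions.

Run:
```python
from h import *
d=np.load("w1.npz");M=rot(d["q"])
def wc(uv,z):
    r=M@d["H"][:3,:3]@np.linalg.inv(d["K"])@[*uv,1.]; p=d["p"]+M@d["H"][:3,3]
    return (p+r*(z-p[2])/r[2]).round(4)
img=cv2.imread("pics/w1.png")
for s,ce,r in dark(img,(287,196,350,228)): print(s[4],ce,r[1],wc(ce,.036))
for z in(.05,.08):print("crate",z,wc((268,283),z))
```

```text
1140 [318.08947368 212.97368421] (22.0, 51.0) [0.4376 0.2366 0.036 ]
crate 0.05 [0.3871 0.2737 0.05  ]
crate 0.08 [0.4065 0.2678 0.08  ]
```

Run:
```python
from h import *
ct=read_camera("top")
for z in(.03,.05,.07,.09):print(z,cast(ct,(207,239),z).round(3))
d=np.load("w1.npz");M=rot(d["q"])
for z in(.03,.05,.07,.09):
    r=M@d["H"][:3,:3]@np.linalg.inv(d["K"])@[268,283,1.]; p=d["p"]+M@d["H"][:3,3]
    print(z,(p+r*(z-p[2])/r[2]).round(3))
```

```text
0.03 [0.358 0.281 0.03 ]
0.05 [0.359 0.276 0.05 ]
0.07 [0.359 0.272 0.07 ]
0.09 [0.36  0.267 0.09 ]
0.03 [0.374 0.278 0.03 ]
0.05 [0.387 0.274 0.05 ]
0.07 [0.4  0.27 0.07]
0.09 [0.413 0.266 0.09 ]
```

```bash
python3 -m handwheel '[{"grip":0,"tx":-0.25,"ty":0,"tz":2,"yaw":0},{"grip":0,"tx":0,"ty":0,"tz":2,"yaw":0},{"grip":0,"tx":0,"ty":0,"tz":2,"yaw":0},{"grip":0,"tx":0,"ty":0,"tz":1,"yaw":0},{"grip":0,"tx":0,"ty":0,"tz":0,"yaw":0}]'; python3 g.py .438 .237 .028
```

```text
t: 3.3
eef_pos: [0.4399, 0.2371, 0.0417]
tool_rot: [-0.0, 0.708, -0.706, 0.0]
contact_force: [0.5, -0.5, 0.5]
gripper_width: -0.002
3.3 [0.4399 0.2371 0.0417] tool x [ 0.003 -1.    -0.   ] z [ 0.  0. -1.] go cm [0.01 0.19 1.37] F [ 0.5  -0.5   0.48] -0.002070318514471578
```

```bash
python3 -m handwheel '[{"grip":0,"tx":0,"ty":0.1,"tz":0.3,"yaw":0},{"grip":0,"tx":0,"ty":0,"tz":0.3,"yaw":0},{"grip":0,"tx":0,"ty":0,"tz":0.2,"yaw":0},{"grip":0,"tx":0,"ty":0,"tz":0.2,"yaw":0},{"grip":0,"tx":0,"ty":0,"tz":0,"yaw":0}]';python3 -m handwheel '[{"grip":0,"tx":0,"ty":0,"tz":0.2,"yaw":0},{"grip":0,"tx":0,"ty":0,"tz":0.1,"yaw":0},{"grip":0,"tx":0,"ty":0,"tz":0,"yaw":0},{"grip":0,"tx":0,"ty":0,"tz":0,"yaw":0}]'; python3 g.py .438 .237 .028
```

```text
t: 3.8
eef_pos: [0.4391, 0.2374, 0.0315]
tool_rot: [-0.001, 0.708, -0.706, 0.0]
contact_force: [1.8, 0.5, 1.9]
gripper_width: -0.004
t: 4.2
eef_pos: [0.4385, 0.237, 0.0282]
tool_rot: [0.0, 0.708, -0.706, -0.0]
contact_force: [0.8, 1.6, 1.6]
gripper_width: -0.002
4.2 [0.4385 0.237  0.0282] tool x [ 0.004 -1.     0.   ] z [-0. -0. -1.] go cm [0.   0.05 0.02] F [0.85 1.56 1.64] -0.002057859408463901
```

```bash
python3 -m handwheel '[{"grip":0,"tx":0,"ty":0,"tz":0.1,"yaw":0},{"grip":0,"tx":0,"ty":0,"tz":0,"yaw":0}]';  python3 g.py .438 .237 .028
```

```text
t: 4.4
eef_pos: [0.4385, 0.2371, 0.028]
tool_rot: [0.0, 0.708, -0.706, 0.0]
contact_force: [-0.6, -1.1, 11.6]
gripper_width: 0.005
4.4 [0.4385 0.2371 0.028 ] tool x [ 0.004 -1.     0.   ] z [ 0. -0. -1.] go cm [0.   0.05 0.  ] F [-0.56 -1.1  11.62] 0.004941756153232339
```

The key is at its stop: the force rose to 11.6 N at z = 0.028. I'll lift and check it.

```bash
python3 -m handwheel '[{"grip":0,"tx":0,"ty":0,"tz":-1,"yaw":0},{"grip":0,"tx":0,"ty":0,"tz":-4,"yaw":0},{"grip":0,"tx":0,"ty":0,"tz":-4,"yaw":0},{"grip":0,"tx":0,"ty":0,"tz":0,"yaw":0}]'
python3 - <<'E'
from h import *
o=get_obs();c=read_camera("wrist");cv2.imwrite("pics/w2.png",c["image"][100:300,150:640])
E
python3 -m handwheel '[{"grip":0,"tx":0,"ty":0,"tz":-4,"yaw":0},{"grip":0,"tx":0,"ty":0,"tz":-4,"yaw":0},{"grip":0,"tx":4,"ty":0,"tz":-1,"yaw":0},{"grip":0,"tx":5,"ty":0,"tz":0,"yaw":0},{"grip":0,"tx":5,"ty":0,"tz":0,"yaw":0}]'; python3 g.py .4705 -.349 .12
```

```text
t: 4.8
eef_pos: [0.4409, 0.2385, 0.1219]
tool_rot: [-0.004, 0.708, -0.706, 0.001]
contact_force: [0.1, 0.7, -0.5]
gripper_width: -0.0
t: 5.35
eef_pos: [0.4381, 0.0955, 0.2068]
tool_rot: [0.001, 0.709, -0.705, -0.0]
contact_force: [1.2, -1.6, 0.5]
gripper_width: -0.003
5.35 [0.4381 0.0955 0.2068] tool x [ 0.005 -1.     0.   ] z [-0.001 -0.    -1.   ] go cm [44.46 -3.02  8.69] F [ 1.2  -1.65  0.48] -0.0029314478140854364
```

View pics/w2.png

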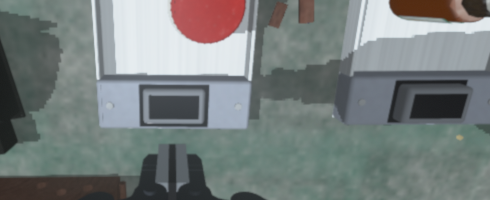

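The wrist crop shows the jar key at (174,106) sunk nearly level with its block. The bottle tray's key at (435,105) still stands proud, and the jar hasn't moved. Next is the bar key.

```bash
python3 -m handwheel '[{"grip":0,"tx":5,"ty":-0.3,"tz":0,"yaw":0},{"grip":0,"tx":5,"ty":-0.3,"tz":0,"yaw":0},{"grip":0,"tx":5,"ty":-0.3,"tz":0,"yaw":0},{"grip":0,"tx":5,"ty":-0.3,"tz":0,"yaw":0},{"grip":0,"tx":5,"ty":-0.3,"tz":0,"yaw":0}]'; python3 -m handwheel '[{"grip":0,"tx":5,"ty":-0.4,"tz":0,"yaw":0},{"grip":0,"tx":5,"ty":-0.4,"tz":0,"yaw":0},{"grip":0,"tx":5,"ty":-0.4,"tz":0,"yaw":0},{"grip":0,"tx":4.2,"ty":-0.3,"tz":0,"yaw":0},{"grip":0,"tx":0,"ty":0,"tz":0,"yaw":0}]';python3 -m handwheel '[{"grip":0,"tx":0,"ty":0,"tz":4,"yaw":0},{"grip":0,"tx":0,"ty":0,"tz":4,"yaw":0},{"grip":0,"tx":0,"ty":0,"tz":0,"yaw":0},{"grip":0,"tx":0,"ty":0,"tz":0,"yaw":0}]'; python3 g.py .4705 -.349 .046
python3 - <<'E'
from h import *
o=get_obs();c=read_camera("wrist");img=c["image"];cv2.imwrite("pics/w3.png",img)
M=rot(o["tool_rot"]);H=c["hand_eye"];p=o["eef_pos"]+M@H[:3,3]
for s,ce,r in dark(img,(200,100,440,232)):
    d=M@H[:3,:3]@np.linalg.inv(c["intrinsics"])@[*ce,1.]
    print(s[4],ce.round(1),np.round(r[1],1),(p+d*(.046-p[2])/d[2]).round(4))
E
```

```text
t: 5.85
eef_pos: [0.4535, -0.1543, 0.2063]
tool_rot: [0.001, 0.708, -0.706, -0.001]
contact_force: [1.0, 0.7, -0.9]
gripper_width: 0.0
t: 6.35
eef_pos: [0.4679, -0.3503, 0.2059]
tool_rot: [-0.002, -0.705, 0.709, 0.0]
contact_force: [-1.1, 0.2, 0.3]
gripper_width: -0.002
t: 6.75
eef_pos: [0.4698, -0.343, 0.1268]
tool_rot: [0.0, 0.709, -0.706, -0.001]
contact_force: [0.8, -0.5, 0.6]
gripper_width: -0.002
6.75 [ 0.4698 -0.343   0.1268] tool x [ 0.004 -1.    -0.002] z [-0.003  0.002 -1.   ] go cm [ 0.61 -0.09  8.08] F [ 0.76 -0.48  0.56] -0.0022561331766641707
203 [355.9 101.4] [ 5. 64.] [ 0.5463 -0.3662  0.046 ]
194 [336.2 183.9] [82.6 11. ] [ 0.4886 -0.354   0.046 ]
1461 [330.5 207.3] [64.4 22.8] [ 0.4704 -0.35    0.046 ]
```

View pics/w3.png

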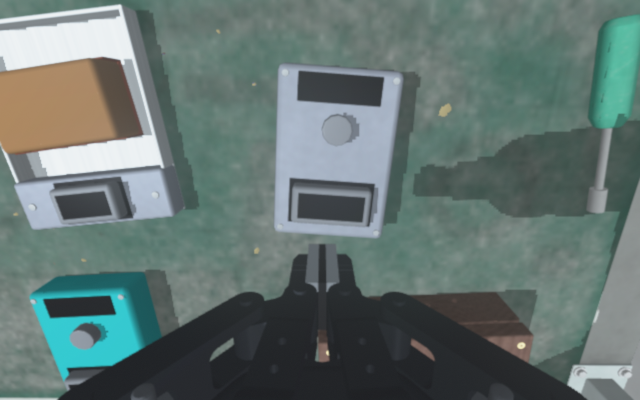

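The wrist view shows the grey terminal's bar inset at (330,207), which gives (0.4704, -0.350) and agrees with the earlier estimates. The round key at (339,129) is well clear. I'll descend.

```bash
python3 -m handwheel '[{"grip":0,"tx":0.6,"ty":0,"tz":2,"yaw":0},{"grip":0,"tx":0,"ty":0,"tz":2,"yaw":0},{"grip":0,"tx":0,"ty":0,"tz":2,"yaw":0},{"grip":0,"tx":0,"ty":0,"tz":1.3,"yaw":0},{"grip":0,"tx":0,"ty":0,"tz":0,"yaw":0}]'; python3 g.py .4705 -.3495 .038
```

```text
t: 7.3
eef_pos: [0.4705, -0.3496, 0.0542]
tool_rot: [0.0, 0.708, -0.706, -0.0]
contact_force: [-0.5, 0.4, 0.7]
gripper_width: -0.004
7.3 [ 0.4705 -0.3496  0.0542] tool x [ 0.004 -1.    -0.   ] z [-0.001  0.    -1.   ] go cm [-0.01  0.    1.62] F [-0.52  0.38  0.71] -0.0037019474073226692
```

```bash
python3 -m handwheel '[{"grip":0,"tx":0,"ty":0,"tz":0.5,"yaw":0},{"grip":0,"tx":0,"ty":0,"tz":0.4,"yaw":0},{"grip":0,"tx":0,"ty":0,"tz":0.3,"yaw":0},{"grip":0,"tx":0,"ty":0,"tz":0.2,"yaw":0},{"grip":0,"tx":0,"ty":0,"tz":0,"yaw":0}]'; python3 -m handwheel '[{"grip":0,"tx":0,"ty":0,"tz":0.2,"yaw":0},{"grip":0,"tx":0,"ty":0,"tz":0.1,"yaw":0},{"grip":0,"tx":0,"ty":0,"tz":0,"yaw":0}]';python3 g.py .4705 -.3495 .038
```

```text
t: 7.8
eef_pos: [0.4714, -0.3504, 0.0408]
tool_rot: [-0.0, 0.708, -0.706, 0.001]
contact_force: [1.3, 0.3, 3.3]
gripper_width: 0.002
t: 8.1
eef_pos: [0.4714, -0.3504, 0.0381]
tool_rot: [-0.0, 0.708, -0.706, 0.001]
contact_force: [0.7, -0.0, 8.8]
gripper_width: -0.002
8.1 [ 0.4714 -0.3504  0.0381] tool x [ 0.004 -1.     0.001] z [ 0.002 -0.001 -1.   ] go cm [-0.09  0.09  0.01] F [ 0.68 -0.02  8.75] -0.001802525462813219
```

The bar is at its stop (z = 0.038, 8.8 N against about 5 N of spring). I'll release it, rise, and check with all the cameras.

```bash
python3 -m handwheel '[{"grip":0,"tx":0,"ty":0,"tz":-1,"yaw":0},{"grip":0,"tx":0,"ty":0,"tz":-3,"yaw":0},{"grip":0,"tx":0,"ty":0,"tz":-4,"yaw":0},{"grip":0,"tx":0,"ty":0,"tz":-4,"yaw":0},{"grip":0,"tx":0,"ty":0,"tz":-4,"yaw":0}]';python3 -m handwheel '[{"grip":0,"tx":0,"ty":0,"tz":-3,"yaw":0},{"grip":0,"tx":0,"ty":0,"tz":0,"yaw":0},{"grip":0,"tx":0,"ty":0,"tz":0,"yaw":0},{"grip":0,"tx":0,"ty":0,"tz":0,"yaw":0},{"grip":0,"tx":0,"ty":0,"tz":0,"yaw":0}]'
python3 - <<'E'
from h import *
w=read_camera("wrist")["image"];s=read_camera("scene")["image"]
cv2.imwrite("pics/w4.png",np.vstack([w[100:320,200:500],]))
s0=cv2.imread("pics/scene0.png")
cv2.imwrite("pics/s4.png",np.hstack([s0[90:350,180:440],s[90:350,180:440]]))
cv2.imwrite("pics/end.png",np.hstack([cv2.resize(w[60:320,200:460],(260,260)),s0[90:350,180:440],s[90:350,180:440]]))
E
```

```text
t: 8.6
eef_pos: [0.4693, -0.3493, 0.1985]
tool_rot: [0.0, 0.708, -0.706, -0.001]
contact_force: [1.2, -1.0, 0.9]
gripper_width: -0.002
t: 9.1
eef_pos: [0.4696, -0.3493, 0.2257]
tool_rot: [0.0, 0.708, -0.706, -0.002]
contact_force: [0.7, 0.3, 0.5]
gripper_width: 0.005
```

View pics/end.png

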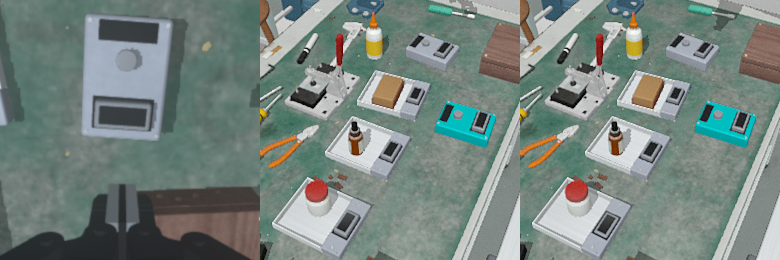

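The check picture shows the bar key back up (wrist, (124,113)). In the after view the jar key at (607,228) is sunk, and the jar, bottles and sanding block look unmoved. The hand is clear, so I'll hand in.

```bash
python3 -c "
from station import *
print(hand_in())"
```

```text
the job is handed in; nothing more can be done
None
```

I pushed in the jar tray's key, then pressed the grey booking box's bar key and let it come back up, and handed the job in at about 9 s. The hand-in gives no verdict, so this rests on my own checks.

- **Jar key:** I pushed it at (0.4385, 0.237) with the shut fingertips until it stopped at 28 mm above the bench, with 11.6 N on the tool. Later pictures show it still sunk.
- **Bar key:** I pressed it at (0.471, -0.350) until it stopped at 38 mm, with 8.8 N on the tool. After release it looked up again in the wrist picture.
- **Everything else:** By eye, the before and after scene pictures show the jar, both bottles and the sanding block unmoved, and the other two tray keys up. The round key looked untouched. The hand finished at a height of 0.226 m, clear of everything, with the force reading near zero.

**Checks that disagreed:** the camera views put each key's centre within about 3 mm of each other. A rough two-view fix on a nearby wooden crate gave an edge 15 mm or more apart, but it was still clear of the gripper. My first two move commands were refused because they left out some fields, and the robot did not move on them.

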